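# Let the paper roll back one notch

### The arm

A 6-joint arm with a two-finger parallel gripper is mounted at the origin on the work surface. World frame = base frame: x ahead of the robot, y to its left, z up, the work surface at z = 0. Lengths are in m, angles in rad, forces in N, time in s.
With the tool pointing down it reaches from about 0.3 to 0.875 m from the base axis. Payload 6.4 kg.
Tool frame: the origin (TCP) lies at the very end of the fingers, on their centre line; the grasp point (between the pads) lies grip_point_offset behind it (grip_point_offset is the distance from the TCP to the grasp point, in m); y points along the fingers, x is the direction in which the jaws open and shut, and the axes are right-handed (so a half turn about y gives the same grasp; the last joint's range is limited). The gripper opens to 85 mm and grips with 20 to 120 N. Pads are 22 mm wide; open, the fingers measure 114 mm over their backs; the gripper's body (76 mm by 85 mm) begins 54 mm behind the grasp point. The pads swing forward as they close: fully open they stand 13 mm farther back than shut.
Start: joints at [1.008, 0.181, 1.607, -0, 1.354, -0.206], TCP at [0.201, 0.539, 0.205] pointing down, gripper open.
Joint ranges: [-2.99, 2.99], [-0.89, 2.07], [0.3, 2.58], [-1.14, 4.28], [0, 2.63], [-3.12, 3.12]. Speed limits (rad/s): [2.57, 2.57, 3.01, 3.14, 3.14, 3.14].

### API

Orientations are given as a unit quaternion [w, x, y, z].
In Python, from bench import get_obs, camera, camera_model, hand_in, grip_point_offset gives the robot as it stands.
- The arm moves only by the shell command python3 -m jog 'ROWS'. ROWS is JSON, a list of rows, each a list of 7 numbers: the shift along the tool's x, y, z in mm, then the turn, a rotation vector about the tool's x, y, z in degrees, then the gripper's target within -1 to 1 (shut at 1, half-way at 0, fully open at -1). In form: [[x, y, z, ax, ay, az, grip], ...]. A call has 1 to 8 rows; each row shifts and turns the commanded pose from where the row before left it, along the tool's axes as they then stand; what a row does not reach is not made up. A row lasts 1/12 s, in which the tool goes at most 41.7 mm and 7.16 degrees, less where a joint would pass 70% of its speed; a pose out of reach is approached as far as the arm can. A call is refused whole if a number of a shift passes 41.7 or a number of a turn 7.16, either way. A call with a gripper value outside its range is refused whole. The fingers move at their own pace and stop on an object; the grip force is fixed at half the most. Time passes only in rows, so rows that do not move let the fingers close. It gives the time, the measured TCP pose, the force and the opening at its end, in the units of the state.
- get_obs(): the state, without advancing time (a new reading comes with each control period).
- camera(name): name is "side" or "top" or "wrist"; returns the picture (420x560x3 uint8, blue, green, red); there is no depth.
- camera_model(name): a dict with "K" (3x3 intrinsics, pixels), "distortion" ([k1, k2, p1, p2, k3] as OpenCV has them; the pictures are not rectified), "pose" (4x4, takes a point from camera to world coordinates). Camera axes: x right, y down, z forward; pixel columns grow to the right and rows downward; lengths in m; the calibration is good to about 2 mm. A picture is of the moment at which its call begins: read the wrist's pose just before it. camera_model takes no time and is no camera call; for the wrist camera it gives the pose at the moment of the call.
- hand_in(): hands the job in, once; it reports no verdict.
The state is a dict: "time_s": time; "q": joint angles; "dq": joint speeds; "joint_efforts": joint torques, N m; "eef_pos": TCP position; "eef_rot": TCP orientation; "wrist_force": force on the tool from outside, world axes, zero at the start; "torque": the same for the moment, N m; "opening": opening from 0.0 (shut) to 1.0 (fully open).
Only numpy, scipy, OpenCV 4.12 (cv2) and the standard library are available. Lean on these libraries where they do the work, as an engineer would, in place of code of your own. Each camera call takes 0.05 s, during which the arm holds its last target.

### The job

The paper roll in the winder on the craft table is wound one notch too far. Pushing gently with a fingertip, tip the ratchet pawl up by its ball-ended lever until it stays up clear of the toothed wheel, push the spoked handle so that the wheel turns backward (the way the pawl was blocking) by one notch, then tip the pawl back down so that it sits fully home between the next two teeth. Pick nothing up and leave the other things on the table where they stand.

Things in the scene. Friction and masses are not known exactly. Their poses are not given: they have to be found in the camera images.
- winder: Wooden paper-roll winder fixed to the table, base board 270 x 160 x 18 mm. Origin on the table under the toothed wheel; x along the roll's shaft away from the robot (roughly world x), y to the left in the wheel's plane, z up. At x < 0 lie the roll and two wooden cheeks (up to 153 mm tall; the cheek behind the wheel, x -30 to -18, has an extension at y 0 to 61 that is 195 mm tall).
- roll_mid (a point): Middle of the paper roll on the shaft, winder frame (-122, 0, 115) mm; the roll is 76 mm thick and 165 mm long and turns with the wheel.
- wheel_axis (a point): Centre of the aluminium ratchet wheel on its axis, winder frame (0, 0, 115) mm. The wheel is 12 mm thick and has 12 saw teeth (one notch = 30 degrees = 0.524 rad), tip radius 66, root radius 52 mm.
- handle_hub (a point): Centre of the spoked handle, winder frame (55, 0, 115) mm, in front of the wheel and turning with it. Four steel spokes, 10 mm thick, 90 degrees apart, each end in a black 22 mm ball whose centre lies 95 mm from the axis. Nothing else stands in this plane.
- spoke_ball (a point): Centre of the 22 mm ball on the handle's highest spoke at the start, 55 mm in front (+x) of the wheel's plane; it moves with the wheel. At wheel = 0 its spoke leans 30 degrees from upright towards winder -y, at 0.524 it is upright. Pushing it towards winder +y turns the wheel backward.
- wheel (a joint): Angle of wheel, roll and handle, rad; grows turning backward (top towards winder +y), which the seated pawl blocks; it ratchets the other way. A tooth bears on the pawl at 0, and one notch back at 0.524. The pawl goes fully home from 0.35 to 0.52; short of that it rides on a tooth and drops in when the wheel is pushed on. Starts at -0.12 to -0.02. Friction (1.3 N at a ball) holds it.
- pawl (a joint): Angle of the steel pawl, rad: 0 = fully down between two teeth, grows as its nose lifts, 0.87 = tipped right over against its stop. Its nose is clear of the teeth above about 0.3. It is a weighted tumbler: below about 0.5 it falls shut, above about 0.7 it falls open to the stop and stays there. Less than 2 N at its ball moves it.
- pawl_pivot (a point): Pivot of the pawl (axis parallel to the shaft), in the wheel's plane, winder frame (0, 46, 183) mm. The nose (tip up to 225 mm high when tipped over) points from here 46 mm towards -y, over the top of the wheel.
- pawl_ball (a point): Centre of the black 26 mm ball on the pawl's lever, 50 mm behind (-x of) the wheel's plane, beyond the cheek and over the roll; 60 mm from the pivot axis. At pawl = 0 the lever leans 25 degrees from upright towards winder -y (winder frame (-50, 21, 237) mm); at 0.87, 25 degrees towards +y ((-50, 71, 237)). Pushing it towards +y lifts the pawl, towards -y lowers it. Its top stays below 257 mm.
- paste_jar: Bystander: amber glass jar with a white cap, 56 mm wide, 75 mm tall, loose; origin at the centre of its underside.
- glue_stick: Bystander: white upright glue stick, 28 mm wide, 90 mm tall, loose; origin at the centre of its underside.
- cup: Bystander: white cup, 72 mm wide, 90 mm tall, loose; origin at the centre of its underside.
- stamp: Bystander: wooden hand stamp, block 60 x 40 x 20 mm with a turned grip, 66 mm tall, loose; origin at the centre of its underside.

How it is judged:
On the way, in this order (a step that is already met when the one before it is completed fails the run):
1. the pawl is tipped over and stays up clear of the wheel, which has not been turned back yet (value of joint pawl above 0.75 rad and value of joint wheel below 0.15 rad), for 0.2 s.
2. the wheel is turned backward by most of a notch (value of joint wheel above 0.26 rad), for 0.1 s.
At the end, for the whole second after the job is handed in: The pawl is fully down (within 0.06 rad) in the next notch back: the wheel stands 0.3 to 0.6 rad backward of the notch it started in (one notch = 0.524), at rest (value of joint pawl below 0.06 rad and value of joint wheel between 0.3 and 0.6 rad and velocity of joint wheel between -0.05 and 0.05 rad/s); the robot touches nothing.
It fails at once if a bystander is moved more than 20 mm or lifted (distance of any of paste_jar, glue_stick, cup, stamp from where it was at the start of the episode above 0.02 m).
It fails at once if the pawl, the handle or the winder is squeezed or pushed with more than 40 N (contact force between the fingers and winder above 40 N).
It also fails if it takes over 56 s, if anything falls off the work surface, if the arm or the gripper's body presses on something with over 40 N, if the wrist force passes 120 N, or if a joint passes its speed limit or range.

## Working session

There is one attempt and no reset: what is moved stays moved. The work goes in short steps, Python scripts to look and compute and a shell command to move; the robot and the scene stay as the last step left them, time stands still between calls to the robot, and variables do not carry over. Pictures are saved under pics/ and viewed, and the job is handed in when it is done.

```bash
ls; mkdir -p pics; python3 - <<'E'
from bench import *
import cv2
o=get_obs();print(o)
print(grip_point_offset)
for n in ["side","top"]:
    cv2.imwrite(f"pics/{n}0.png",camera(n)); m=camera_model(n);print(n,m)
E
```

```text
pics
{'time_s': 0.0, 'q': array([ 1.00772360e+00,  1.81545191e-01,  1.60798522e+00, -1.53089137e-05,
        1.35377052e+00, -2.06291056e-01]), 'dq': array([ 1.30778883e-04,  1.49748025e-03, -1.03432753e-03,  1.09888651e-04,
       -2.05681178e-03, -1.93217261e-07]), 'joint_efforts': array([ 9.26496205e-05, -4.44890893e+01, -3.51326752e+01, -2.44264838e-04,
        9.47389053e-03,  7.31727425e-06]), 'eef_pos': array([0.20049352, 0.53829696, 0.20399286]), 'eef_rot': array([-0.580547  ,  0.58102792,  0.40278892, -0.40389704]), 'wrist_force': array([ 0.52573497,  0.13943232, -0.09089973]), 'torque': array([-0.0310689 ,  0.00126365, -0.06987101]), 'opening': 1.003711364134937}
0.0187
side {'K': array([[473.25904485,   0.        , 279.54651489],
       [  0.        , 473.25904485, 208.5773559 ],
       [  0.        ,   0.        ,   1.        ]]), 'distortion': array([-0.08196441,  0.        ,  0.        ,  0.        ,  0.        ]), 'pose': array([[ 0.7339217 , -0.39585701,  0.55195666,  0.09338594],
       [-0.67888657, -0.45350079,  0.57745135, -0.45522326],
       [ 0.02172462, -0.79852004, -0.60157608,  0.6357899 ],
       [ 0.        ,  0.        ,  0.        ,  1.        ]])}
top {'K': array([[509.96678132,   0.        , 286.57645313],
       [  0.        , 509.96678132, 221.44220051],
       [  0.        ,   0.        ,   1.        ]]), 'distortion': array([-0.0297995,  0.       ,  0.       ,  0.       ,  0.       ]), 'pose': array([[ 0.02234623, -0.99117174,  0.1306875 ,  0.42906611],
       [-0.99945487, -0.02532552, -0.02117952,  0.03628535],
       [ 0.02430227, -0.13014297, -0.99119736,  1.09874683],
       [ 0.        ,  0.        ,  0.        ,  1.        ]])}
```

View pics/side0.png

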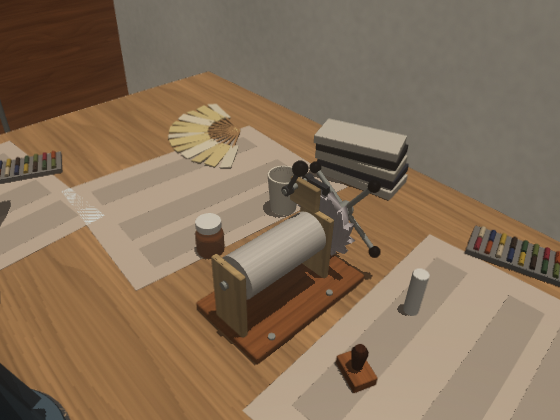

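View pics/top0.png

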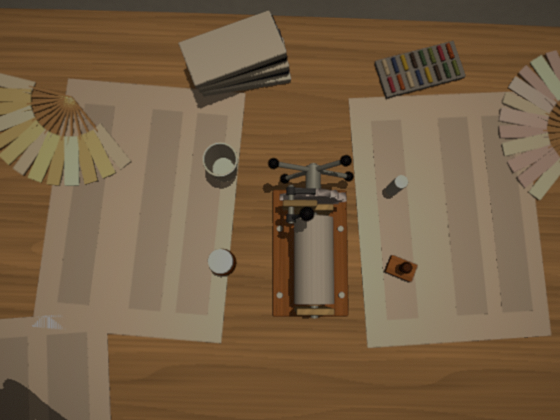

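```bash
python3 - <<'E'
import cv2
t=cv2.imread("pics/top0.png")[145:325,260:362]
cv2.imwrite("pics/tz.png",cv2.resize(t,None,fx=3.3,fy=3.3,interpolation=cv2.INTER_CUBIC))
s=cv2.imread("pics/side0.png")[150:350,190:390]
cv2.imwrite("pics/sz.png",cv2.resize(s,None,fx=3,fy=3,interpolation=cv2.INTER_CUBIC))
E
```

```text
(no output)
```

View pics/tz.png

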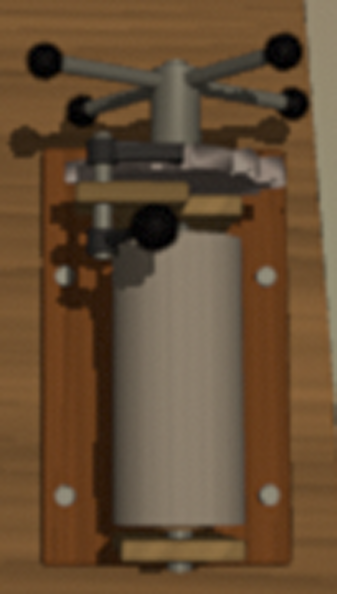

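View pics/sz.png

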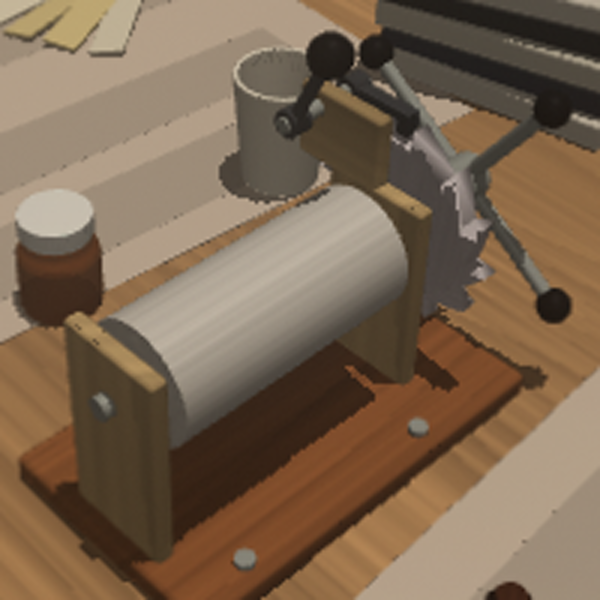

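```bash
cat > h.py <<'E'
import numpy as np,cv2,json
from bench import *
def proj(n,P,m=None):
    m=m or camera_model(n); T=np.linalg.inv(m["pose"])
    return cv2.projectPoints(np.atleast_2d(P).astype(float),cv2.Rodrigues(T[:3,:3])[0],T[:3,3],m["K"],m["distortion"])[0].reshape(-1,2)
def Tw(p,P):
    c,s=np.cos(p[2]),np.sin(p[2]); P=np.atleast_2d(P)
    return P@np.array([[c,-s,0],[s,c,0],[0,0,1]]).T+np.array([p[0],p[1],0])
def ball(w,k):
    a=np.radians(-30+90*k)+w; return [.055,.095*np.sin(a),.115+.095*np.cos(a)]
def pawl(a): 
    t=np.radians(-25)+a; return [-.05,.046+.06*np.sin(t),.183+.06*np.cos(t)]
E
cat > fit.py <<'E'
from h import *
from scipy.optimize import least_squares
z=lambda u,v,f,o:((np.array([u,v])+.5)/f-.5+o)
T=lambda u,v:z(u,v,3.3,np.array([260,145])); S=lambda u,v:z(u,v,3,np.array([190,150]))
top=[T(154,227),T(284,50),T(45,61),T(81,111),T(293,103),T(41,150),T(289,150),T(41,565),T(290,565)]
sid=[S(330,55),S(551,108),S(376,50),S(553,305)]
mt,ms=camera_model("top"),camera_model("side")
def r(p):
    x=p[5]
    W=[pawl(p[4])]+[ball(p[3],k) for k in (0,1,2,3)]
    b=[[x,.08,.018],[x,-.08,.018],[x-.27,.08,.018],[x-.27,-.08,.018]]
    A=proj("top",Tw(p,W+b),mt)-top; B=proj("side",Tw(p,[W[0],W[1],W[2],W[4]]),ms)-sid
    return np.r_[A.ravel(),B.ravel()]
s=least_squares(r,[.5,0,0,-.05,0,.03],loss="soft_l1")
print(s.x.round(4)); print(r(s.x).reshape(-1,2).round(1))
p=s.x
print("pawlball",Tw(p,pawl(p[4])),Tw(p,pawl(.87)),"spoke",Tw(p,ball(p[3],0)))
E
python3 fit.py; python3 -c "
from h import *
R=cv2.Rodrigues
from scipy.spatial.transform import Rotation as Q
q=get_obs()['eef_rot'];print(Q.from_quat(q,scalar_first=True).as_matrix().round(3))"
```

```text
[ 0.6072 -0.035   0.022  -0.0834  0.0019  0.0352]
[[-0.1  0.3]
 [-0.4  0.8]
 [-0.3  0.1]
 [ 0.1  0.2]
 [-0.5  0.5]
 [ 0.1 -0.8]
 [-1.  -0.4]
 [-0.4  0.6]
 [ 0.5  0.5]
 [ 0.6 -0.3]
 [ 1.  -0.1]
 [ 0.4  0.2]
 [ 0.5 -0.2]]
pawlball [[ 0.55675347 -0.01533095  0.23742694]] [[0.55564472 0.03512186 0.23744584]] spoke [[ 0.66337451 -0.08794158  0.19302951]]
[[ 0.349 -0.001 -0.937]
 [ 0.937 -0.001  0.349]
 [-0.002 -1.     0.   ]]
```

```bash
python3 -m jog '[[0,-40,0,0,-7,0,1],[0,-40,0,0,-7,0,1],[0,-40,0,0,-7,0,1],[0,0,0,0,-0.7,0,1],[0,0,0,0,0,0,1],[0,0,0,0,0,0,1]]'
cat > st.py <<'E'
from h import *
from scipy.spatial.transform import Rotation as Q
import sys
o=get_obs();R=Q.from_quat(o['eef_rot'],scalar_first=True).as_matrix();print(R.round(3).tolist(),o['eef_pos'].round(4),o['time_s'],o['opening'])
if len(sys.argv)>3:
    d=np.array([float(a) for a in sys.argv[1:4]])-o['eef_pos'];print("tool shift mm",(R.T@d*1000).round(1))
E
python3 st.py .557 -.085 .32
```

```text
time_s: 0.6
eef_pos: [0.2006, 0.5385, 0.3241]
eef_rot: [0.495, -0.495, -0.505, 0.506]
wrist_force: [-0.4, -0.4, 0.0]
opening: 0.146
[[-0.021, -0.001, -1.0], [1.0, -0.001, -0.021], [-0.001, -1.0, 0.001]] [0.2006 0.5385 0.3241] 0.6 0.14589641364161085
tool shift mm [-630.8    4.4 -343.4]
```

```bash
for i in 1 ; do python3 -m jog '[[-35,0,-19,0,0,0,1],[-35,0,-19,0,0,0,1],[-35,0,-19,0,0,0,1],[-35,0,-19,0,0,0,1],[-35,0,-19,0,0,0,1],[-35,0,-19,0,0,0,1],[-35,0,-19,0,0,0,1],[-35,0,-19,0,0,0,1]]'; python3 -m jog '[[-35,0,-19,0,0,0,1],[-35,0,-19,0,0,0,1],[-35,0,-19,0,0,0,1],[-35,0,-19,0,0,0,1],[-35,0,-19,0,0,0,1],[-35,0,-19,0,0,0,1],[-35,0,-19,0,0,0,1],[-35,0,-19,0,0,0,1]]'; python3 -m jog '[[-35,0,-19,0,0,0,1],[-30,0,-19,0,0,0,1],[0,0,0,0,0,0,1],[0,0,0,0,0,0,1]]'; done; python3 st.py .557 -.085 .23
```

```text
time_s: 1.27
eef_pos: [0.3584, 0.2601, 0.3226]
eef_rot: [0.495, -0.494, -0.504, 0.506]
wrist_force: [0.7, 0.2, 0.3]
opening: 0.001
time_s: 1.93
eef_pos: [0.5165, -0.0161, 0.3223]
eef_rot: [0.496, -0.494, -0.504, 0.506]
wrist_force: [0.3, -0.0, 0.6]
opening: -0.003
time_s: 2.27
eef_pos: [0.5557, -0.0798, 0.3214]
eef_rot: [0.497, -0.494, -0.504, 0.505]
wrist_force: [-0.1, 0.5, 0.7]
opening: -0.004
[[-0.018, -0.006, -1.0], [1.0, 0.002, -0.018], [0.002, -1.0, 0.006]] [ 0.5557 -0.0798  0.3214] 2.2667 -0.00407661493354603
tool shift mm [-5.4 91.4 -1.7]
```

Descend to z 0.230 and look.

```bash
python3 -m jog '[[0,30,0,0,0,0,1],[0,30,0,0,0,0,1],[0,31,0,0,0,0,1],[0,0,0,0,0,0,1]]'; python3 - <<'E'
from h import *
a=camera("side")[100:310,190:470];b=camera("top")[120:330,190:470]
cv2.imwrite("pics/c1.png",np.vstack([cv2.resize(a,None,fx=1.42,fy=1.42),cv2.resize(b,None,fx=1.42,fy=1.42)]))
E
```

```text
time_s: 2.6
eef_pos: [0.5514, -0.0755, 0.226]
eef_rot: [0.499, -0.49, -0.504, 0.507]
wrist_force: [-1.7, 0.3, -0.4]
opening: 0.001
```

View pics/c1.png

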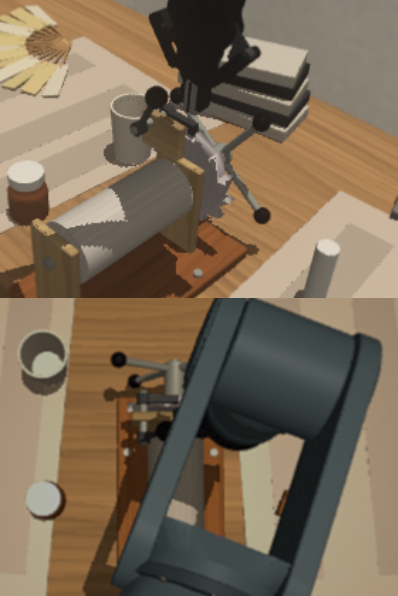

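```bash
python3 -m jog '[[5,-3,-4,0,0,0,1],[6,0,0,0,0,0,1],[6,0,0,0,0,0,1],[6,0,0,0,0,0,1],[4,0,0,0,0,0,1],[4,0,0,0,0,0,1],[4,0,0,0,0,0,1]]';python3 -m jog '[[3,0,0,0,0,0,1],[3,0,0,0,0,0,1],[3,0,0,0,0,0,1],[3,0,0,0,0,0,1],[3,0,0,0,0,0,1]]'; python3 - <<'E'
from h import *
a=camera("side")[110:250,220:400];b=camera("wrist")
cv2.imwrite("pics/c2.png",np.vstack([cv2.resize(a,(400,311)),cv2.resize(b,(400,280))]))
E
```

```text
time_s: 3.28
eef_pos: [0.5597, -0.0429, 0.2371]
eef_rot: [-0.494, 0.494, 0.506, -0.506]
wrist_force: [0.4, 0.6, 0.1]
opening: -0.003
time_s: 3.7
eef_pos: [0.5594, -0.0283, 0.2369]
eef_rot: [0.495, -0.495, -0.505, 0.505]
wrist_force: [-0.4, -0.4, -0.2]
opening: -0.003
```

View pics/c2.png

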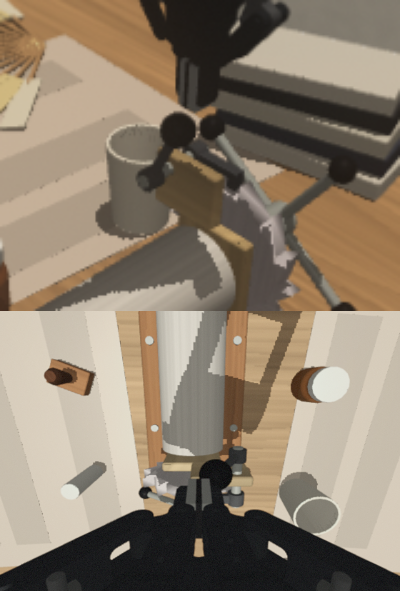

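```bash
python3 - <<'E'
from h import *
o=get_obs();print(o['eef_pos'],o['wrist_force'])
print(proj("side",o['eef_pos']),proj("wrist",o['eef_pos'])*400/560)
print(proj("side",[.5568,-.0153,.2374]),proj("wrist",[.5568,-.0153,.2374])*400/560)
E
```

```text
[ 0.55930991 -0.02804752  0.23685446] [0.44684575 0.50505521 0.45693368]
[[307.06172265 170.68398379]] [[200.10341585 177.8839787 ]]
[[300.24007006 167.67269317]] [[216.82765379 175.4631818 ]]
```

```bash
python3 - <<'E'
from h import *
a=camera("side")[110:200,260:360];b=camera("wrist")[180:300,200:360]
a=np.clip(a.astype(int)*2,0,255).astype(np.uint8);b=np.clip(b.astype(int)*2,0,255).astype(np.uint8)
cv2.imwrite("pics/c3.png",np.hstack([cv2.resize(a,(440,400)),cv2.resize(b,(360,400))]))
E
```

```text
(no output)
```

View pics/c3.png

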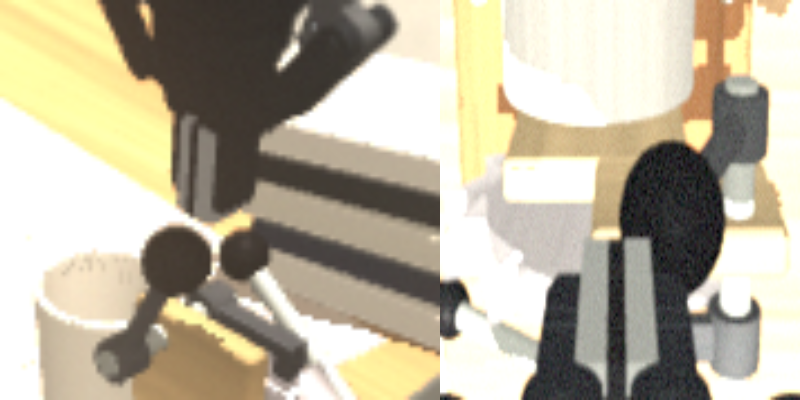

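```bash
python3 - <<'E'
from h import *
o=get_obs()
for d in (0,.01,.02,.03):
    P=o['eef_pos']+[0,0,d]; print(d,(proj("side",P)-[260,110])*4.42, (proj("wrist",P)-[200,180])*[2.25,3.33]+[440,0])
print(camera_model("wrist")["pose"].round(3))
E
```

```text
0 [[208.91729784 268.62576132]] [[620.28736155 229.87598353]]
0.01 [[210.51122986 244.66760197]] [[620.56165944 254.95040724]]
0.02 [[212.12801824 220.32852232]] [[620.86844861 282.98998567]]
0.03 [[213.76803406 195.60105826]] [[621.21388395 314.55542703]]
[[-0.022  0.96   0.278  0.488]
 [ 1.     0.021  0.006 -0.031]
 [ 0.     0.278 -0.961  0.406]
 [ 0.     0.     0.     1.   ]]
```

```bash
python3 - <<'E'
from h import *
o=get_obs()
for d in (0,.01,.015,.02,.025):
    P=o['eef_pos']+[[-.011,-.01,d],[.011,-.01,d],[-.011,.01,d],[.011,.01,d]]; print(d,((proj("side",P)-[260,110])*4.42).round().tolist(), ((proj("wrist",P)-[200,180])*[2.25,3.33]+[440,0]).round().tolist())
E
```

```text
0 [[207.0, 291.0], [251.0, 269.0], [167.0, 268.0], [211.0, 247.0]] [[580.0, 166.0], [579.0, 289.0], [663.0, 168.0], [659.0, 292.0]]
0.01 [[209.0, 267.0], [253.0, 245.0], [168.0, 244.0], [212.0, 223.0]] [[578.0, 188.0], [577.0, 317.0], [666.0, 190.0], [662.0, 320.0]]
0.015 [[210.0, 255.0], [253.0, 233.0], [169.0, 232.0], [213.0, 211.0]] [[577.0, 200.0], [576.0, 332.0], [667.0, 202.0], [663.0, 335.0]]
0.02 [[210.0, 243.0], [254.0, 221.0], [170.0, 220.0], [214.0, 199.0]] [[576.0, 212.0], [575.0, 349.0], [669.0, 215.0], [665.0, 351.0]]
0.025 [[211.0, 230.0], [255.0, 209.0], [170.0, 207.0], [215.0, 187.0]] [[574.0, 226.0], [574.0, 366.0], [670.0, 229.0], [666.0, 368.0]]
```

```bash
python3 -m jog '[[-20,0,0,0,0,0,1],[-10,0,0,0,0,0,1],[0,15,0,0,0,0,1],[0,15,0,0,0,0,1],[0,0,0,0,0,0,1],[0,0,0,0,0,0,1],[0,0,0,0,0,0,1]]'; cat > look.py <<'E'
from h import *
import sys
a=camera("side")[110:200,260:360];b=camera("wrist")[180:300,200:360]
a=np.clip(a.astype(int)*2,0,255).astype(np.uint8);b=np.clip(b.astype(int)*2,0,255).astype(np.uint8)
cv2.imwrite(f"pics/{sys.argv[1]}.png",np.hstack([cv2.resize(a,(440,400)),cv2.resize(b,(360,400))]))
E
python3 look.py d1
```

```text
time_s: 4.48
eef_pos: [0.5603, -0.0587, 0.2076]
eef_rot: [-0.494, 0.495, 0.505, -0.505]
wrist_force: [-1.4, 0.7, 0.6]
opening: 0.0
```

View pics/d1.png

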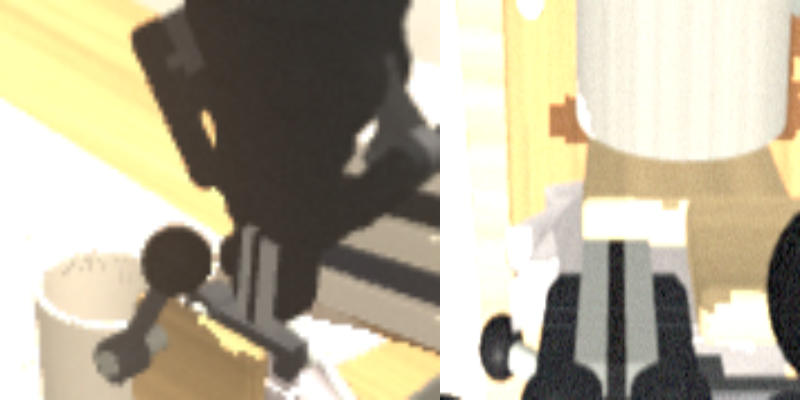

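```bash
python3 -m jog '[[5,0,3,0,0,0,1],[5,0,0,0,0,0,1],[5,0,0,0,0,0,1],[4,0,0,0,0,0,1],[4,0,0,0,0,0,1],[4,0,0,0,0,0,1],[4,0,0,0,0,0,1]]';python3 look.py d2
```

```text
time_s: 5.17
eef_pos: [0.5573, -0.0278, 0.2084]
eef_rot: [-0.493, 0.496, 0.506, -0.505]
wrist_force: [-0.1, -0.6, 1.5]
opening: 0.002
```

View pics/d2.png

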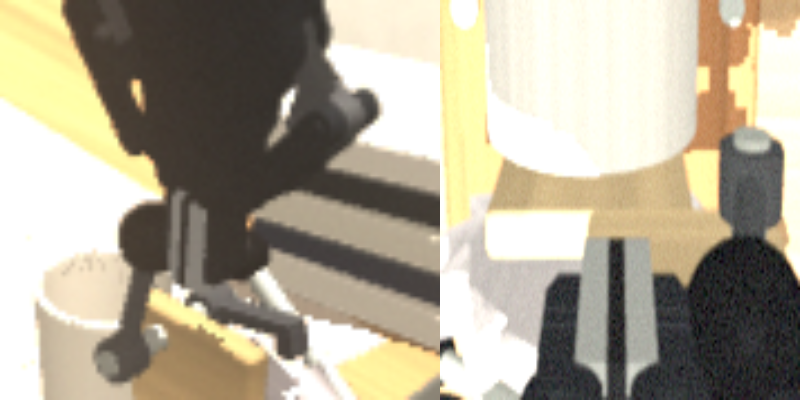

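```bash
python3 -m jog '[[4,0,0,0,0,0,1],[4,0,0,0,0,0,1],[4,0,0,0,0,0,1],[4,0,0,0,0,0,1],[4,0,0,0,0,0,1],[3,0,0,0,0,0,1],[3,0,0,0,0,0,1],[0,0,0,0,0,0,1]]';python3 look.py d3
```

```text
time_s: 5.93
eef_pos: [0.5557, -0.0008, 0.2068]
eef_rot: [-0.494, 0.494, 0.506, -0.506]
wrist_force: [-0.2, -0.3, 0.7]
opening: 0.001
```

View pics/d3.png

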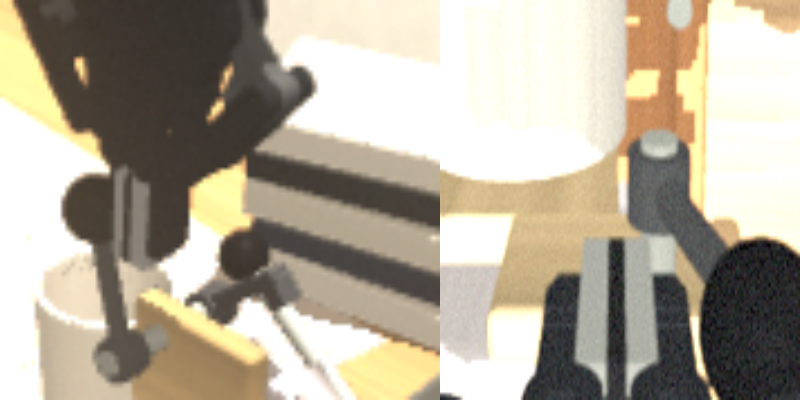

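```bash
python3 - <<'E'
from h import *
p=[.6072,-.035,.022]
for a in (.5,.6,.7,.8,.87): print(a,((proj("side",Tw(p,pawl(a)))-[260,110])*[4.4,4.44]).round(),((proj("wrist",Tw(p,pawl(a)))-[200,180])*[2.25,3.33]+[440,0]).round())
E
python3 -m jog '[[2,0,0,0,0,0,1],[2,0,0,0,0,0,1],[0,0,0,0,0,0,1],[0,0,0,0,0,0,1]]';python3 look.py d4
```

```text
0.5 [[121. 212.]] [[698. 340.]]
0.6 [[109. 207.]] [[727. 338.]]
0.7 [[ 98. 204.]] [[755. 333.]]
0.8 [[ 87. 202.]] [[782. 327.]]
0.87 [[ 80. 202.]] [[799. 321.]]
time_s: 6.37
eef_pos: [0.5557, 0.0025, 0.2069]
eef_rot: [0.494, -0.494, -0.505, 0.505]
wrist_force: [-0.2, -0.2, 0.4]
opening: -0.001
```

View pics/d4.png

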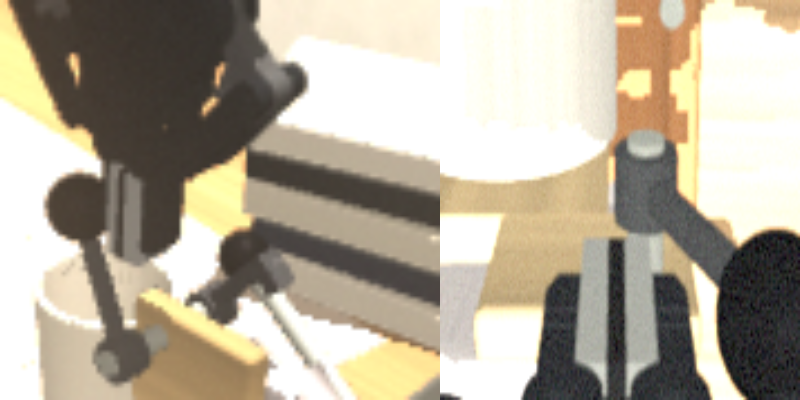

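```bash
python3 -m jog '[[-20,0,0,0,0,0,1],[-30,-10,0,0,0,0,1],[-30,-25,0,0,0,0,1],[-25,-28,-15,0,0,0,1],[-20,0,-32,0,0,0,1],[-18,0,-32,0,0,0,1],[0,0,-28,0,0,0,1],[0,0,0,0,0,0,1]]';python3 -m jog '[[0,0,0,0,0,0,1]]'; python3 st.py .664 -.145 .155; python3 look.py d5
```

```text
time_s: 7.13
eef_pos: [0.6688, -0.1396, 0.2678]
eef_rot: [-0.495, 0.495, 0.505, -0.505]
wrist_force: [-1.4, -0.6, -1.3]
opening: 0.001
time_s: 7.22
eef_pos: [0.6661, -0.1384, 0.2682]
eef_rot: [0.495, -0.494, -0.505, 0.506]
wrist_force: [-0.8, 0.2, -1.0]
opening: 0.002
[[-0.022, -0.002, -1.0], [1.0, 0.001, -0.022], [0.001, -1.0, 0.002]] [ 0.6661 -0.1384  0.2682] 7.2167 0.0020321534675763206
tool shift mm [ -6.6 113.2   2. ]
```

View pics/d5.png

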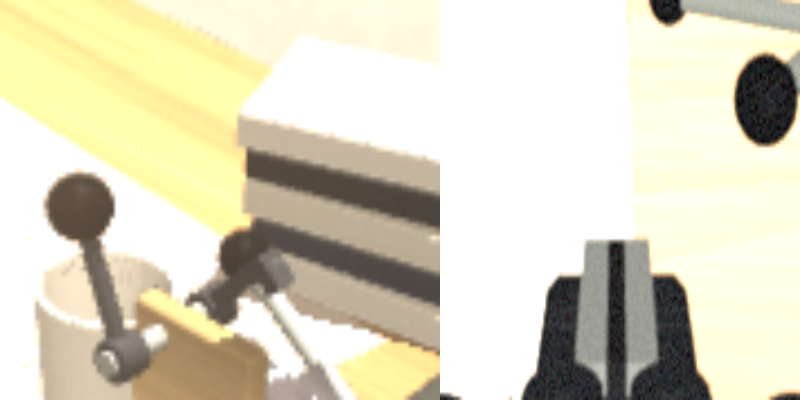

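```bash
python3 -m jog '[[-6,30,1,0,0,0,1],[0,30,1,0,0,0,1],[0,30,0,0,0,0,1],[0,23,0,0,0,0,1],[0,0,0,0,0,0,1],[0,0,0,0,0,0,1]]';cat > look2.py <<'E'
from h import *
import sys
a=camera("side")[130:270,270:440];b=camera("wrist")[120:300,140:420]
a=np.clip(a.astype(int)*2,0,255).astype(np.uint8);b=np.clip(b.astype(int)*2,0,255).astype(np.uint8)
cv2.imwrite(f"pics/{sys.argv[1]}.png",np.vstack([cv2.resize(a,(425,350),),cv2.resize(b,(425,250))]))
E
python3 look2.py e1
```

```text
time_s: 7.82
eef_pos: [0.6625, -0.1435, 0.1566]
eef_rot: [0.495, -0.494, -0.505, 0.506]
wrist_force: [-0.4, -0.7, 0.3]
opening: 0.001
```

View pics/e1.png

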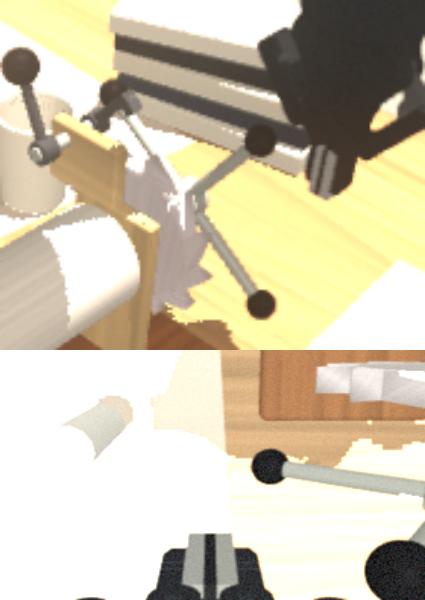

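```bash
python3 -m jog '[[8,0,0,0,0,0,1],[8,0,0,0,0,0,1],[6,0,0,0,0,0,1],[4,0,0,0,0,0,1],[4,0,0,0,0,0,1],[4,0,0,0,0,0,1],[4,0,0,0,0,0,1],[4,0,0,0,0,0,1]]';python3 -m jog '[[4,0,0,0,0,0,1],[4,0,0,0,0,0,1],[4,0,0,0,0,0,1],[4,0,0,0,0,0,1],[4,0,0,0,0,0,1],[0,0,0,0,0,0,1],[0,0,0,0,0,0,1]]';python3 look2.py e2
```

```text
time_s: 8.58
eef_pos: [0.6644, -0.1054, 0.1598]
eef_rot: [0.492, -0.497, -0.505, 0.506]
wrist_force: [0.9, -8.2, 9.2]
opening: 0.001
time_s: 9.17
eef_pos: [0.6621, -0.0811, 0.1562]
eef_rot: [0.495, -0.494, -0.506, 0.506]
wrist_force: [-0.4, -0.5, 0.4]
opening: 0.0
```

View pics/e2.png

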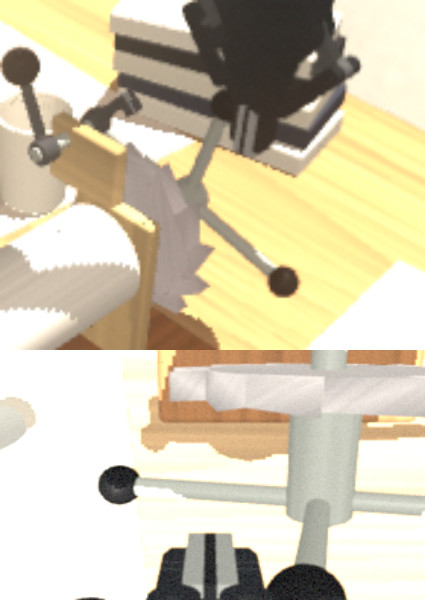

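```bash
cat > ang.py <<'E'
from h import *
p=[.6072,-.035,.022]
for w in (.2,.25,.3,.35,.4,.45,.5): print(w,((proj("side",Tw(p,ball(w,3)))-[270,130])*2.5).round().tolist(),[((proj("wrist",Tw(p,ball(w,k)))-[140,120])*[1.518,1.389]+[0,350]).round().tolist() for k in (0,3)])
E
python3 ang.py
```

```text
0.2 [[280.0, 286.0]] [[[279.0, 598.0]], [[127.0, 480.0]]]
0.25 [[282.0, 282.0]] [[[297.0, 600.0]], [[123.0, 483.0]]]
0.3 [[285.0, 278.0]] [[[315.0, 603.0]], [[119.0, 485.0]]]
0.35 [[287.0, 274.0]] [[[333.0, 604.0]], [[115.0, 488.0]]]
0.4 [[289.0, 269.0]] [[[352.0, 606.0]], [[112.0, 491.0]]]
0.45 [[290.0, 264.0]] [[[371.0, 607.0]], [[109.0, 494.0]]]
0.5 [[292.0, 259.0]] [[[389.0, 607.0]], [[106.0, 497.0]]]
```

```bash
python3 -m jog '[[4,0,0,0,0,0,1],[4,0,0,0,0,0,1],[4,0,0,0,0,0,1],[3,0,0,0,0,0,1],[0,0,0,0,0,0,1],[0,0,0,0,0,0,1]]';python3 look2.py e3; python3 ang.py
```

```text
time_s: 9.77
eef_pos: [0.6621, -0.0665, 0.1567]
eef_rot: [-0.495, 0.494, 0.506, -0.506]
wrist_force: [0.4, 0.7, 0.3]
opening: -0.005
0.2 [[280.0, 286.0]] [[[224.0, 597.0]], [[98.0, 479.0]]]
0.25 [[282.0, 282.0]] [[[241.0, 599.0]], [[93.0, 482.0]]]
0.3 [[285.0, 278.0]] [[[259.0, 601.0]], [[88.0, 484.0]]]
0.35 [[287.0, 274.0]] [[[277.0, 603.0]], [[84.0, 487.0]]]
0.4 [[289.0, 269.0]] [[[295.0, 604.0]], [[80.0, 490.0]]]
0.45 [[290.0, 264.0]] [[[314.0, 605.0]], [[76.0, 493.0]]]
0.5 [[292.0, 259.0]] [[[332.0, 606.0]], [[73.0, 496.0]]]
```

View pics/e3.png

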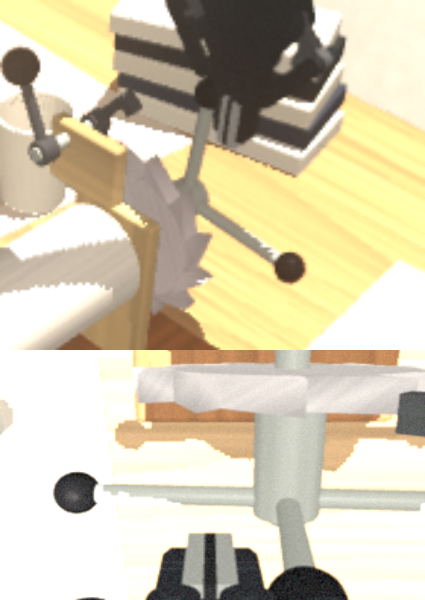

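```bash
python3 -m jog '[[-20,0,0,0,0,0,1],[-30,0,0,0,0,0,1],[0,-40,0,0,0,0,1],[0,-40,0,0,0,0,1],[0,-40,0,0,0,0,1],[0,-30,20,0,0,0,1],[20,0,30,0,0,0,1],[28,0,28,0,0,0,1]]';python3 -m jog '[[30,0,27,0,0,0,1],[38,0,0,0,0,0,1],[38,0,0,0,0,0,1],[38,0,0,0,0,0,1],[20,0,0,0,0,0,1],[0,0,0,0,0,0,1],[0,0,0,0,0,0,1]]'; python3 st.py .556 .095 .207
```

```text
time_s: 10.53
eef_pos: [0.5846, -0.0727, 0.3093]
eef_rot: [-0.494, 0.497, 0.505, -0.504]
wrist_force: [0.0, 1.8, 0.6]
opening: -0.001
time_s: 11.12
eef_pos: [0.5534, 0.0934, 0.3068]
eef_rot: [0.494, -0.494, -0.506, 0.506]
wrist_force: [-0.5, 0.0, -0.3]
opening: 0.003
[[-0.025, -0.0, -1.0], [1.0, -0.0, -0.025], [-0.0, -1.0, 0.0]] [0.5534 0.0934 0.3068] 11.1167 0.003233529344207403
tool shift mm [ 1.5 99.8 -2.6]
```

```bash
python3 -m jog '[[0,30,-2,0,0,0,1],[0,30,0,0,0,0,1],[0,25,0,0,0,0,1],[0,15,0,0,0,0,1],[0,0,0,0,0,0,1],[0,0,0,0,0,0,1]]'; python3 look.py f1
```

```text
time_s: 11.62
eef_pos: [0.5554, 0.0912, 0.2062]
eef_rot: [0.495, -0.494, -0.505, 0.506]
wrist_force: [0.1, 0.4, 0.5]
opening: -0.0
```

View pics/f1.png

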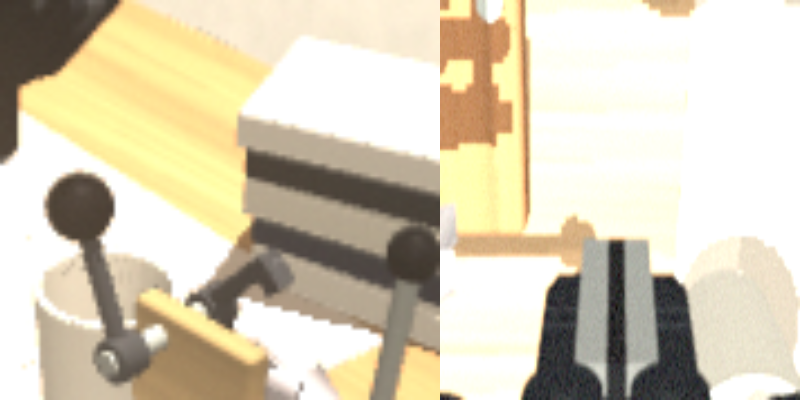

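```bash
python3 -m jog '[[-8,0,0,0,0,0,1],[-8,0,0,0,0,0,1],[-6,0,0,0,0,0,1],[-4,0,0,0,0,0,1],[-4,0,0,0,0,0,1],[-4,0,0,0,0,0,1],[-4,0,0,0,0,0,1],[-4,0,0,0,0,0,1]]';python3 -m jog '[[-4,0,0,0,0,0,1],[-4,0,0,0,0,0,1],[-4,0,0,0,0,0,1],[-4,0,0,0,0,0,1],[0,0,0,0,0,0,1],[0,0,0,0,0,0,1]]'; python3 look.py f2
```

```text
time_s: 12.38
eef_pos: [0.5575, 0.0508, 0.2085]
eef_rot: [-0.494, 0.495, 0.506, -0.505]
wrist_force: [-0.6, -0.5, 0.9]
opening: 0.001
time_s: 12.88
eef_pos: [0.5569, 0.0342, 0.2066]
eef_rot: [0.495, -0.495, -0.505, 0.505]
wrist_force: [-0.3, -0.4, 0.5]
opening: -0.004
```

View pics/f2.png

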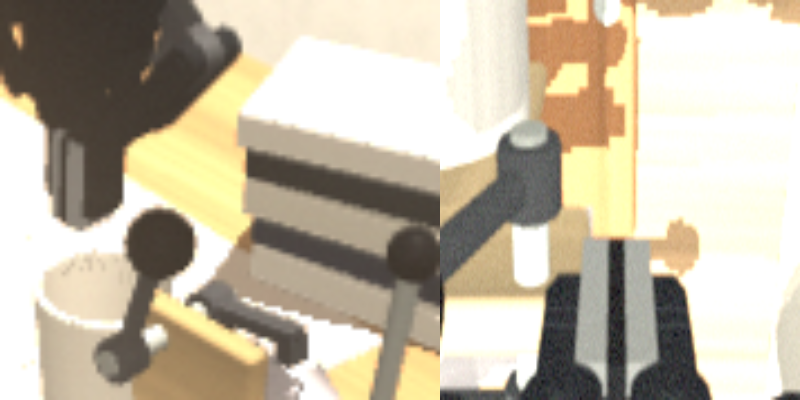

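```bash
python3 - <<'E'
from h import *
p=[.6072,-.035,.022]
for a in (0,.1,.2,.3): print(a,((proj("side",Tw(p,pawl(a)))-[260,110])*[4.4,4.44]).round())
print(get_obs()['time_s'])
E
python3 look.py f3; python3 look2.py f4;python3 ang.py
```

```text
0 [[177. 256.]]
0.1 [[167. 245.]]
0.2 [[155. 235.]]
0.3 [[144. 225.]]
12.9833
0.2 [[280.0, 286.0]] [[[-28.0, 737.0]], [[-36.0, 597.0]]]
0.25 [[282.0, 282.0]] [[[-18.0, 740.0]], [[-41.0, 601.0]]]
0.3 [[285.0, 278.0]] [[[-8.0, 742.0]], [[-47.0, 604.0]]]
0.35 [[287.0, 274.0]] [[[2.0, 744.0]], [[-52.0, 608.0]]]
0.4 [[289.0, 269.0]] [[[13.0, 745.0]], [[-57.0, 612.0]]]
0.45 [[290.0, 264.0]] [[[24.0, 746.0]], [[-62.0, 616.0]]]
0.5 [[292.0, 259.0]] [[[35.0, 746.0]], [[-66.0, 620.0]]]
```

View pics/f3.png

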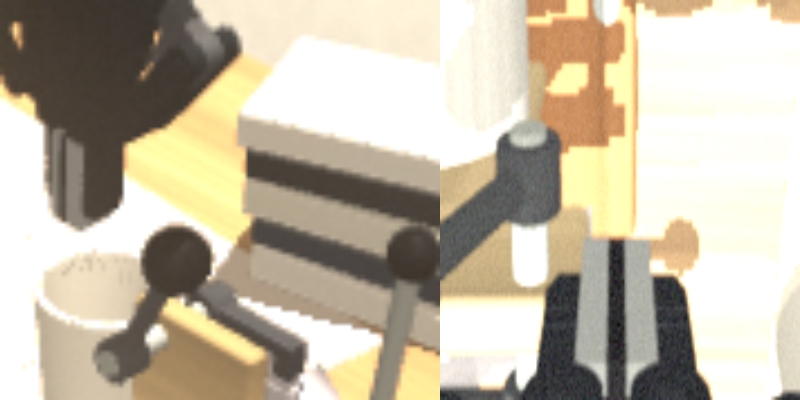

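View pics/f4.png

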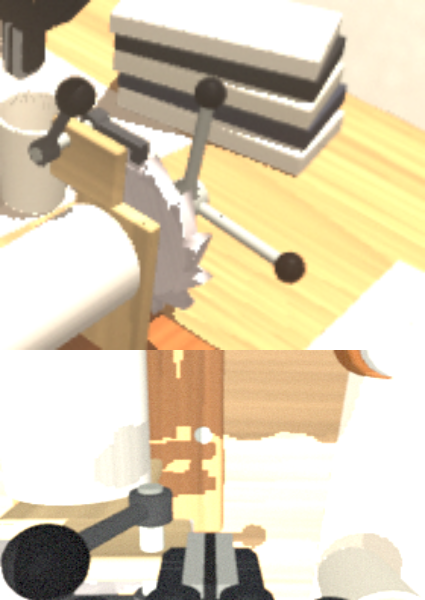

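```bash
python3 -m jog '[[20,0,0,0,0,0,1],[30,0,0,0,0,0,1],[10,-30,0,0,0,0,1],[0,-40,0,0,0,0,1],[0,-40,0,0,0,0,1],[20,0,30,0,0,0,1],[20,0,30,0,0,0,1],[0,0,0,0,0,0,1]]'; python3 -m jog '[[0,0,0,0,0,0,1],[0,0,0,0,0,0,1],[0,0,0,0,0,0,1],[0,0,0,0,0,0,1]]'; python3 - <<'E'
from h import *
s0=cv2.imread("pics/side0.png");s1=camera("side");t1=camera("top");cv2.imwrite("pics/g_side.png",s1)
t0=cv2.imread("pics/top0.png")
tp=s0[154:182,288:311]
for im in (s0,s1):
    g=(im[150:215,280:345].max(2)<45).astype(np.uint8)[8:31,10:31]  # ball blob
    m=cv2.moments(g,True);print(m["m00"],m["m10"]/m["m00"]+290,m["m01"]/m["m00"]+158)
r=cv2.matchTemplate(s1[148:188,282:318],tp,cv2.TM_CCOEFF_NORMED);print(cv2.minMaxLoc(r),"expect loc (6,6)")
print(get_obs()['eef_pos'])
d=lambda im:np.clip(im.astype(int)*2,0,255).astype(np.uint8)
cv2.imwrite("pics/g.png",np.hstack([cv2.resize(d(s0[150:350,180:440]),(400,308)),cv2.resize(d(s1[150:350,180:440]),(400,308))]))
E
```

```text
time_s: 13.85
eef_pos: [0.4913, 0.1361, 0.3181]
eef_rot: [-0.494, 0.493, 0.507, -0.506]
wrist_force: [1.1, 0.8, -0.4]
opening: -0.003
time_s: 14.18
eef_pos: [0.4954, 0.1326, 0.3165]
eef_rot: [0.495, -0.495, -0.505, 0.505]
wrist_force: [0.4, 0.5, -0.7]
opening: 0.002
221.0 299.63800904977376 170.15384615384616
209.0 299.4688995215311 170.20574162679426
(0.06590817868709564, 0.9723043441772461, (11, 12), (6, 6)) expect loc (6,6)
[0.49525974 0.1326296  0.31647091]
```

View pics/g.png

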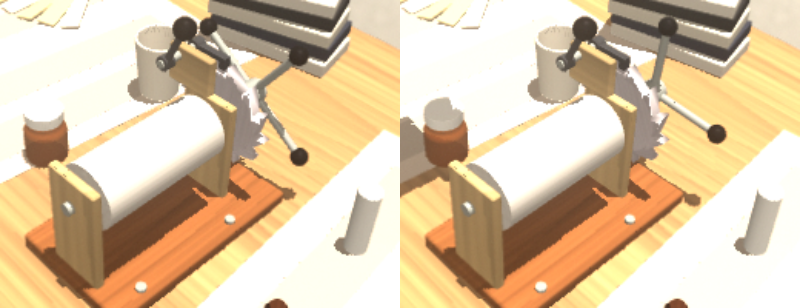

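The pawl ball is back at its starting pixel to within 0.2 px, so the pawl is home. The wheel stands at about 0.43 rad, the bystanders haven't moved, and the arm is clear.

```bash
python3 -c "
from bench import *
print(hand_in())"
```

```text
the job is handed in; nothing more can be done
None
```

The job is done and handed in at about 14.3 s. With the shut fingertips I tipped the pawl up by its ball, where it stayed up. I then pushed the top spoke ball towards +y until the wheel had gone back about one notch, and tipped the pawl down again.

**Last checks:**
- **Pawl:** its ball is within 0.2 px of its seated starting position in the side picture, so I take it as fully home.
- **Wheel:** about 0.42–0.44 rad by two camera estimates (required 0.3–0.6). It started at about -0.08. I last measured it just before backing away; the final picture shows the handle at rest in the same position.
- **Forces:** the highest wrist force reported was about 12 N, at the end of a move while pushing the spoke. Forces within a move were not read.
- **Bystanders:** the jar, cup, glue stick and stamp look unmoved in the side picture, though only part of the stamp shows in the crop I viewed. I did not measure their positions.
- **Arm:** it stood clear of everything at hand-in.

**One disagreement:** the fingertips appeared about 25 mm short of the reported TCP. My first pass therefore went over the pawl ball without touching it. I worked 25–30 mm lower from then on.

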